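# Fasten the medicine chest with its hasp and retaining pin

## Task

The white medicine chest is packed and its lid is shut: swing its steel hasp down fully over the staple on the chest's front, then take the red-knobbed retaining pin out of the tube organiser and drop it down through the staple's loop, in front of the hasp, until the knob sits on the staple. Keep the lid shut and leave the tubes, the thermometer, the marker and the other things on the counter where they are.

Things in the scene. Friction and masses are not known exactly. Their poses are not given: they have to be found in the camera images.
- chest: White steel medicine chest, green cross on the lid, fixed: 180 (its x) x 280 (its y) x 135 mm high with the lid. Origin at the centre of its underside, on the counter; its +x axis points out of the front (plane x = +90 mm), which carries hasp and staple and is turned away from the robot. z up. The fixed half of the hasp, a plate 3 mm thick, lies on the lid's front edge in the middle.
- lid (a joint): Angle of the chest's lid about its rear edge: 0 = shut (start), grows as it lifts. 0.6 kg, held shut only by its weight.
- hasp (a joint): Angle of the hasp's swinging leaf: 0 = hanging straight down, closed over the staple; 1.57 = straight out to the front; 3.14 = straight up. It closes by swinging forward and down. The hinge is stiff (0.08 N m, about 2 N at mid-leaf): the leaf stays where it is left. It starts thrown open, between 1.9 and 3.3.
- hasp_hinge (a point): Middle of the hasp's hinge axis (knuckles 4 mm in radius), at chest x = 94.5, y = 0, z = 135 mm, level with the lid's top. The axis runs along the chest's y. Axes as the chest's while the lid is shut.
- hasp_end (a point): Middle of the free end of the hasp's swinging leaf: a steel plate 48 mm wide, 3 mm thick, 90 mm long from the hinge axis to this end. Its outer face lies 4 mm outside the hinge axis. A slot 32 mm wide, 55.5 to 74 mm from the hinge, passes over the staple. The plain plate between hinge and slot is good to push on.
- staple_loop (a point): Where the pin goes: at chest x = 115.5, y = 0, z = 78 mm, level with the top of the staple's wire. Axes as the chest's. The staple is a level U of 6 mm wire, 57 to 63 mm below the hasp's hinge, standing 40.5 mm out of the front. Inside it is 16 mm wide (y); its cross bar begins 9 mm in front of this point, the closed hasp is 17 mm behind it. Free below, down to the counter.
- organiser: White plastic tube organiser, fixed, 146 (x) x 172 (y) mm, origin at the centre of its underside: six hexagonal cells 59 mm high with capped ointment tubes (tops at 98 mm); along its +x edge a strip 36 mm wide and 52 mm high with three square holes 10.5 mm wide, 54 mm apart along y, at x = 49 mm. Pin, thermometer and marker stand in these, in any order.
- pin: Retaining pin, about 45 g, upright in one of the strip's holes: steel shaft 8 mm in diameter, 46 mm long, tapered tip; on it a red cylindrical knob 22 mm in diameter, 30 mm high, whose underside rests on the strip, 52 mm above the counter. Origin at the shaft's tip, z up through the knob (46 to 76 mm). Round about z; it lifts straight out.
- pin_shoulder (a point): Centre of the knob's flat underside, 46 mm above the shaft's tip; it lies on the strip at the start and must end on the staple's wire.
- pin_tip (a point): The tip of the pin's shaft.
- thermometer: White clinical thermometer standing in a strip hole, head 12 x 20 mm, top 92 mm above the counter. Leave alone.
- marker: Marker pen with a black cap 15 mm in diameter standing in a strip hole, top 94 mm above the counter. Leave alone.
- tube0: Ointment tube, 25 mm in diameter, 94 mm long, upright in a cell, blue cap. Leave alone.
- tube1: Ointment tube as tube0, green cap. Leave alone.
- tube2: Ointment tube as tube0, white cap. Leave alone.
- tube3: Ointment tube as tube0, pale blue cap. Leave alone.
- jar: White ointment jar, 64 mm in diameter, 55 mm high, on the counter. Leave alone.
- amber_bottle: Amber bottle, 60 mm in diameter, 130 mm high, on the counter. Leave alone.

How it is judged:
By the outcome, as a careful person would: the job done as asked, in the order asked, and still so for the second after the job is handed in, with the robot touching nothing.
It also fails if it takes over 61 s, if anything falls off the work surface, if the arm or the gripper's body presses on something with over 40 N, if the wrist force passes 120 N, or if a joint passes its speed limit or range.

## Robot

A 6-joint arm with a two-finger parallel gripper is mounted at the origin on the work surface. World frame = base frame: x ahead of the robot, y to its left, z up, the work surface at z = 0. Lengths are in m, angles in rad, forces in N, time in s.
With the tool pointing down it reaches from about 0.3 to 0.75 m from the base axis. Payload 8.5 kg.
Tool frame: the origin (TCP) lies midway between the tips of the shut fingers; the grasp point (between the pads) lies 19 mm behind it; y points along the fingers, z is the direction in which the jaws open and shut, and the axes are right-handed (so a half turn about y gives the same grasp; the last joint's range is limited). The gripper opens to 88 mm and grips with 3 to 60 N. Pads are 18 mm wide; open, the fingers measure 123 mm over their backs; the gripper's body (75 mm by 187 mm) begins 45 mm behind the grasp point.
Start: joints at [-1.343, 0.381, 1.297, -0, 1.464, -0.215], TCP at [0.236, -0.497, 0.239] pointing down, gripper open.
Joint ranges: [-3.11, 3.11], [-0.89, 2.33], [0.22, 2.48], [-1.42, 4.56], [0.17, 2.85], [-2.88, 2.88]. Speed limits (rad/s): [2.39, 2.39, 3.14, 3.14, 3.14, 3.14].

## Interface

Orientations are given as a 3x3 rotation matrix whose columns are the frame's x, y, z axes.
In Python, from cell import ctrl gives the robot as it stands.
- The arm moves only by the tool arm_command, never from a script. Its argument "steps" is text: rows parted by semicolons, each of 5 numbers parted by spaces: the finger opening in mm, from 0 to 88.1, then the shift along the tool's x, y, z in mm, then the turn about the tool's y in rad. A call has exactly 5 rows; each row shifts and turns the commanded pose from where the row before left it, along the tool's axes as they then stand; what a row does not reach is not made up. A row lasts 1/12 s, in which the tool goes at most 41.7 mm and 7.16 degrees, less where a joint would pass 70% of its speed; a pose out of reach is approached as far as the arm can. A call with a gripper value outside its range is refused whole. The fingers move at their own pace and stop on an object; "squeeze" is the grip in N (left out, the last holds). Time passes only in rows, so rows that do not move let the fingers close, or fill a call up. It gives the time, the measured TCP pose, the force and the opening at its end, in the units of the state.
- ctrl.state(): the state, without advancing time (a new reading comes with each control period).
- ctrl.camera(name): name is "scene" or "side" or "wrist"; returns a dict with "image" (384x512x3 uint8, red, green, blue), "K" (3x3 intrinsics, pixels), "T" (4x4, takes a point from camera to world coordinates); the wrist camera has in their place "T_tool_cam" (4x4, takes a point from camera to tool coordinates, whose origin is the TCP and whose axes are the tool frame's). Camera axes: x right, y down, z forward; pixel columns grow to the right and rows downward; lengths in m; the calibration is good to about 2 mm. A picture is of the moment at which its call begins: read the wrist's pose just before it. There is no depth.
- ctrl.job_done(): hands the job in, once; it reports no verdict.
The state is a dict: "clock": time; "joint_positions": joint angles; "joint_velocities": joint speeds; "joint_torque": joint torques, N m; "ee_pos": TCP position; "tcp_rot": TCP orientation; "force": force on the tool from outside, world axes, zero at the start; "torque": the same for the moment, N m; "finger_gap": finger opening in m.
Only numpy, scipy, OpenCV 4.12 (cv2) and the standard library are available. Lean on these libraries where they do the work, as an engineer would, in place of code of your own. Each camera call takes 0.05 s, during which the arm holds its last target.

## Working session

There is one attempt and no reset: what is moved stays moved. The work goes in short steps, Python scripts to look and compute and a tool call to move; the robot and the scene stay as the last step left them, time stands still between calls to the robot, and variables do not carry over. Pictures are saved under pics/ and viewed, and the job is handed in when it is done.

Besides the shell and the picture viewer there is one more tool, called after "Emit:" as name(argument=value, ...), one argument or row to a line, values as JSON. arm_command: Moves the arm, as the interface text tells. Its arguments: {"type":"object","properties":{"steps":{"type":"string"},"squeeze":{"type":"number"}},"required":["steps"]}

```bash
ls; mkdir -p pics; python3 - <<'E'
from cell import ctrl
import cv2,numpy as np
s=ctrl.state()
for k,v in s.items(): print(k,np.round(v,4).tolist())
for n in ["scene","side","wrist"]:
    c=ctrl.camera(n); cv2.imwrite(f"pics/{n}0.png",c["image"][:,:,::-1])
    print(n,np.round(c["K"],1).tolist(),np.round(c.get("T",c.get("T_tool_cam")),4).tolist())
E
```

```text
pics
clock 0.0
joint_positions [-1.3433, 0.3811, 1.2983, -0.0, 1.4636, -0.2153]
joint_velocities [0.0015, 0.0005, -0.0011, -0.0006, 0.0007, 0.0004]
joint_torque [0.001, -43.7932, -22.4559, 0.0714, 0.0353, -0.0001]
ee_pos [0.2356, -0.4967, 0.2382]
tcp_rot [[-0.9035, -0.0003, 0.4285], [-0.4285, 0.0013, -0.9035], [-0.0003, -1.0, -0.0014]]
force [0.5139, 0.9329, 1.076]
torque [0.0106, -0.0055, -0.0707]
finger_gap 0.0882
scene [[408.7, 0.0, 255.6], [0.0, 408.7, 192.3], [0.0, 0.0, 1.0]] [[0.5309, 0.5677, -0.6292, 1.287], [0.8474, -0.358, 0.392, -0.3829], [-0.0028, -0.7413, -0.6711, 0.8671], [0.0, 0.0, 0.0, 1.0]]
side [[367.9, 0.0, 251.9], [0.0, 367.9, 190.1], [0.0, 0.0, 1.0]] [[-0.9977, -0.0438, 0.0525, 0.5335], [-0.0672, 0.7693, -0.6354, 0.6923], [-0.0125, -0.6374, -0.7704, 0.894], [0.0, 0.0, 0.0, 1.0]]
wrist [[273.8, 0.0, 252.5], [0.0, 273.8, 189.2], [0.0, 0.0, 1.0]] [[0.0, 0.9595, 0.2818, -0.0726], [-0.0005, -0.2818, 0.9595, -0.1462], [1.0, -0.0002, 0.0005, -0.0], [0.0, 0.0, 0.0, 1.0]]
```

View pics/scene0.png

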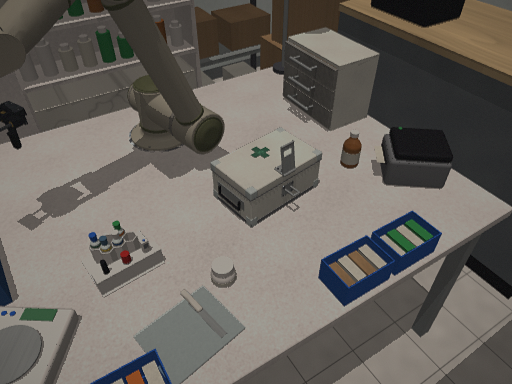

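View pics/side0.png

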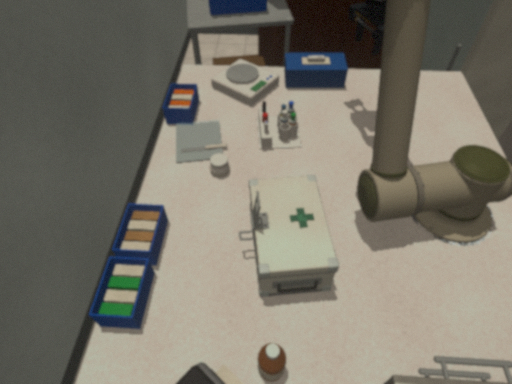

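View pics/wrist0.png

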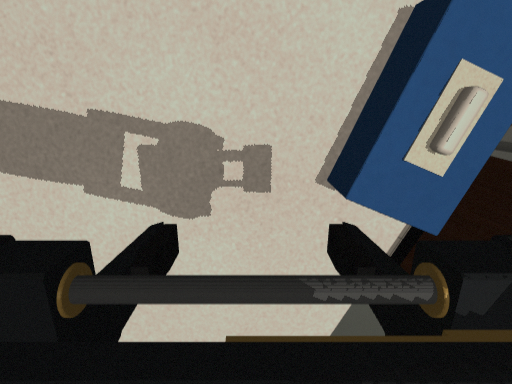

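```bash
python3 - <<'E'
import cv2
a=cv2.imread("pics/scene0.png");b=cv2.imread("pics/side0.png")
cv2.imwrite("pics/s1.png",cv2.resize(a[120:230,200:340],None,fx=5,fy=5,interpolation=cv2.INTER_CUBIC))
cv2.imwrite("pics/s2.png",cv2.resize(a[210:300,75:175],None,fx=6,fy=6,interpolation=cv2.INTER_CUBIC))
cv2.imwrite("pics/s3.png",cv2.resize(b[165:305,230:350],None,fx=4,fy=4,interpolation=cv2.INTER_CUBIC))
cv2.imwrite("pics/s4.png",cv2.resize(b[85:165,245:325],None,fx=6,fy=6,interpolation=cv2.INTER_CUBIC))
E
```

```text
(no output)
```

View pics/s1.png

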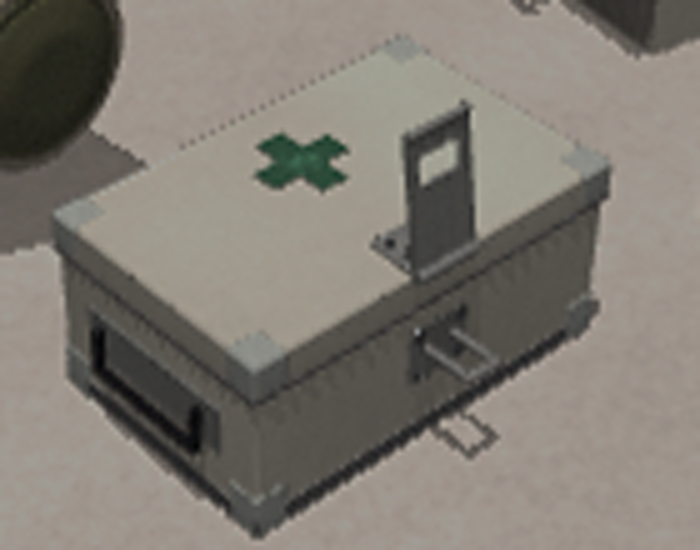

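View pics/s2.png

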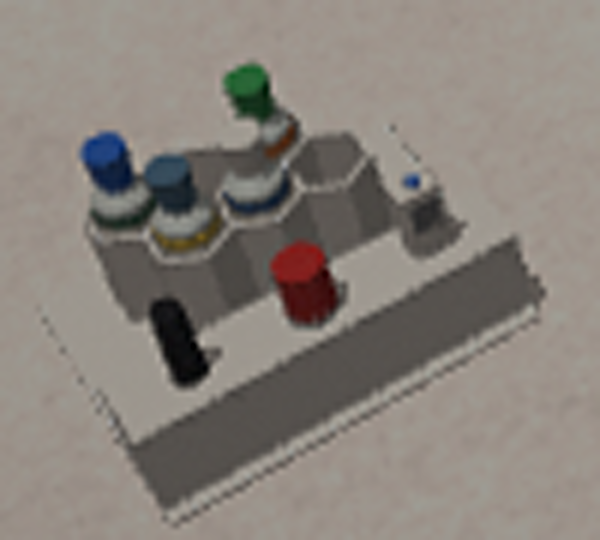

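View pics/s3.png

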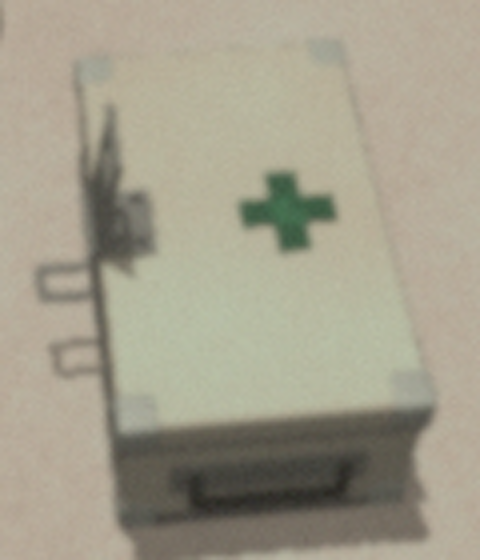

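View pics/s4.png

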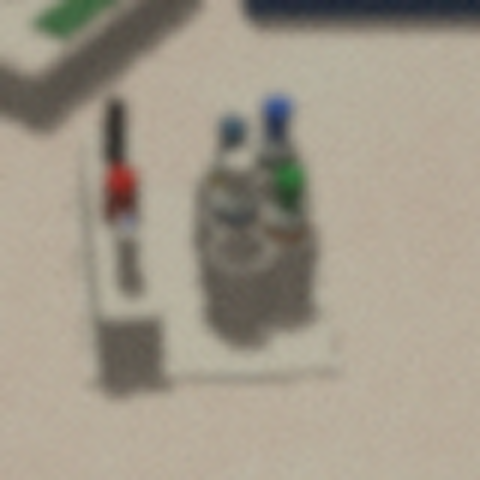

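```bash
cat > h.py <<'E'
import numpy as np, cv2
from cell import ctrl
def grab(n,save=None):
    s=ctrl.state() if n=="wrist" else None
    c=ctrl.camera(n)
    if n=="wrist":
        T=np.eye(4);T[:3,:3]=s["tcp_rot"];T[:3,3]=s["ee_pos"]; c["T"]=T@np.array(c["T_tool_cam"])
    if save: cv2.imwrite(f"pics/{save}.png",c["image"][:,:,::-1])
    np.savez(f"cam_{save or n}.npz",image=c["image"],K=c["K"],T=c["T"])
    return c
def ray(c,uv):
    d=np.linalg.inv(c["K"])@np.array([uv[0],uv[1],1.]); T=np.array(c["T"])
    return T[:3,3],T[:3,:3]@d
def onz(c,uv,z):
    o,d=ray(c,uv); return o+d*(z-o[2])/d[2]
def proj(c,P):
    p=np.linalg.inv(c["T"])@np.append(P,1); q=np.array(c["K"])@p[:3]; return q[:2]/q[2]
def cross(r1,r2):
    (o1,d1),(o2,d2)=r1,r2; t=np.linalg.lstsq(np.c_[d1,-d2],o2-o1,rcond=None)[0]
    a=o1+t[0]*d1;b=o2+t[1]*d2; return (a+b)/2,np.linalg.norm(a-b)
def blob(m,box=None):
    m=m.astype(np.uint8)
    n,l,st,ce=cv2.connectedComponentsWithStats(m)
    return sorted([(st[i,4],ce[i].round(2).tolist(),st[i,:4].tolist()) for i in range(1,n) if st[i,4]>8],reverse=True)[:8]
E
python3 - <<'E'
from h import *
cs=grab("scene","scene1"); cd=grab("side","side1")
for n,c in(("scene",cs),("side",cd)):
    h=cv2.cvtColor(c["image"],cv2.COLOR_RGB2HSV)
    red=((h[...,0]<8)|(h[...,0]>172))&(h[...,1]>150)&(h[...,2]>50)
    gr=(h[...,0]>45)&(h[...,0]<90)&(h[...,1]>90)&(h[...,2]>30)
    print(n,"red",blob(red)[:3]); print("green",blob(gr)[:5])
print("lid corners scene", [onz(cs,p,.135).round(3).tolist() for p in [(211,162.4),(280,128),(321.6,153),(251,193)]])
off=np.array([230,165]);
print("lid corners side", [onz(cd,np.array(p)/4+off,.135).round(3).tolist() for p in [(78,60),(340,42),(432,408),(118,432)]])
# strip corners scene z=.052
off=np.array([75,210])
print("strip edge", [onz(cs,np.array(p)/6+off,.052).round(3).tolist() for p in [(130,445),(515,237),(305,262)]], "base",[onz(cs,np.array(p)/6+off,.0).round(3).tolist() for p in [(170,520),(540,305)]])
print("knob top",onz(cs,np.array([300,262])/6+off,.082).round(4))
E
```

```text
scene red [(np.int32(93), [125.22, 256.35], [120, 250, 11, 14])]
green [(np.int32(398), [105.72, 46.24], [95, 30, 21, 32]), (np.int32(342), [38.7, 313.94], [21, 309, 36, 11]), (np.int32(284), [400.03, 240.0], [386, 229, 29, 24]), (np.int32(274), [418.15, 229.78], [404, 219, 29, 23]), (np.int32(219), [124.54, 47.93], [117, 36, 17, 22])]
side red [(np.int32(12), [264.92, 114.83], [264, 113, 3, 5])]
green [(np.int32(396), [115.33, 308.63], [98, 302, 36, 14]), (np.int32(388), [123.54, 282.3], [107, 276, 34, 14]), (np.int32(20), [301.55, 216.6], [299, 214, 7, 6]), (np.int32(20), [258.45, 85.3], [254, 83, 10, 6]), (np.int32(14), [292.64, 114.43], [291, 113, 4, 5])]
lid corners scene [[0.422, 0.004, 0.135], [0.38, 0.276, 0.135], [0.558, 0.304, 0.135], [0.596, 0.033, 0.135]]
lid corners side [[0.594, 0.031, 0.135], [0.415, 0.004, 0.135], [0.374, 0.282, 0.135], [0.552, 0.308, 0.135]]
strip edge [[0.597, -0.4, 0.052], [0.579, -0.23, 0.052], [0.544, -0.311, 0.052]] base [[0.599, -0.398, -0.0], [0.576, -0.226, 0.0]]
knob top [ 0.5702 -0.3151  0.082 ]
```

```bash
python3 - <<'E'
from h import *
L=lambda n:{k:v for k,v in np.load(f"cam_{n}.npz").items()}
cs,cd=L("scene1"),L("side1")
print(cross(ray(cs,(467/5+200,104/5+120)),ray(cd,(110/4+230,105/4+165))))
a=np.radians(8.2)
R=np.array([[np.cos(a),-np.sin(a),0],[np.sin(a),np.cos(a),0],[0,0,1]]);O=np.array([.487,.154,0])
for q in (3.3,3.14,2.9,2.6):
    for yy in(-24,0,24):
        P=O+R@np.array([94.5+90*np.sin(q),yy,135-90*np.cos(q)])/1e3
        print(q,yy,P.round(3),(proj(cs,P)-[200,120])*5,(proj(cd,P)-[230,165])*4)
E
```

```text
(array([0.57287887, 0.16962467, 0.24556563]), np.float64(0.02233006372323478))
3.3 -24 [0.57  0.142 0.224] [401.03470951 139.91642818] [102.87968665 103.7314084 ]
3.3 0 [0.566 0.165 0.224] [433.76832471 122.81805435] [106.29310679 135.58439673]
3.3 24 [0.563 0.189 0.224] [465.82660589 106.07244062] [109.83102675 168.59917908]
3.14 -24 [0.584 0.144 0.225] [419.5847523  150.37547831] [ 78.60148116 104.13276845]
3.14 0 [0.581 0.167 0.225] [452.39001221 133.02795882] [ 81.58505254 136.04619703]
3.14 24 [0.577 0.191 0.225] [484.51300564 116.04122388] [ 84.67763079 169.12560519]
2.9 -24 [0.605 0.147 0.222] [447.39122423 172.9085425 ] [ 42.5051927 109.3589786]
2.9 0 [0.602 0.171 0.222] [480.21629797 155.15550164] [ 44.8379427  141.32164274]
2.9 24 [0.598 0.194 0.222] [512.35221075 137.7751851 ] [ 47.25580065 174.45043125]
2.6 -24 [0.63  0.15  0.212] [479.51193005 210.70478924] [  1.37565427 123.07139509]
2.6 0 [0.626 0.174 0.212] [512.21423855 192.42894448] [  2.95866194 155.01937995]
2.6 24 [0.623 0.198 0.212] [544.22540464 174.53934803] [  4.59894871 188.12336174]
```

Emit:
arm_command(
  steps="0 0 0 0 0.1; 0 0 0 0 0.1; 0 0 0 0 0.1; 0 -26 -1 -30 0; 0 -26 -1 -30 0",
  squeeze=20,
)

```text
clock: 0.67
ee_pos: [0.2783, -0.4301, 0.2401]
tcp_rot: [[-0.99, -0.0, 0.139], [-0.139, 0.001, -0.99], [0.0, -1.0, -0.001]]
force: [1.9, -0.1, -0.2]
finger_gap: 0.057
```

Emit:
arm_command(
  steps="0 -26 -1 -30 0;0 -26 -1 -30 0;0 -26 -1 -30 0; 0 -26 -1 -30 0; 0 -26 -1 -30 0",
)

```text
clock: 1.08
ee_pos: [0.3865, -0.2614, 0.2459]
tcp_rot: [[-0.99, 0.0, 0.142], [-0.142, -0.0, -0.99], [-0.0, -1.0, 0.0]]
force: [0.4, -0.6, -0.9]
finger_gap: 0.0235
```

Emit:
arm_command(
  steps="0 -26 -1 -30 0;0 -26 -1 -30 0;0 -26 -1 -30 0; 0 -26 -1 -30 0; 0 -26 -1 -30 0",
)

```text
clock: 1.5
ee_pos: [0.4939, -0.0942, 0.2509]
tcp_rot: [[-0.99, 0.0, 0.142], [-0.142, -0.0, -0.99], [-0.0, -1.0, 0.0]]
force: [-0.5, -0.3, -0.0]
finger_gap: 0.0003
```

Emit:
arm_command(
  steps="0 -26 0 -31 0;0 -26 0 -31 0;0 -26 0 -31 0; 0 -26 0 -31 0; 0 -26 0 -31 0",
)

```text
clock: 1.92
ee_pos: [0.6005, 0.0778, 0.2507]
tcp_rot: [[-0.99, -0.0, 0.143], [-0.143, -0.0, -0.99], [0.0, -1.0, 0.0]]
force: [0.7, -0.5, -0.0]
finger_gap: 0.0001
```

Emit:
arm_command(
  steps="0 0 0 0 0;0 0 0 0 0;0 0 0 0 0; 0 0 0 0 0; 0 0 0 0 0",
)

```text
clock: 2.33
ee_pos: [0.5995, 0.0745, 0.251]
tcp_rot: [[-0.99, 0.0, 0.141], [-0.141, -0.0, -0.99], [-0.0, -1.0, 0.0]]
force: [-0.1, -0.8, -0.2]
finger_gap: 0.0003
```

```bash
python3 - <<'E'
from h import *
c=grab("wrist","w1")
cv2.imwrite("pics/w1b.png",cv2.resize(c["image"][:,:,::-1],(768,576),interpolation=cv2.INTER_CUBIC))
E
```

```text
(no output)
```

View pics/w1b.png

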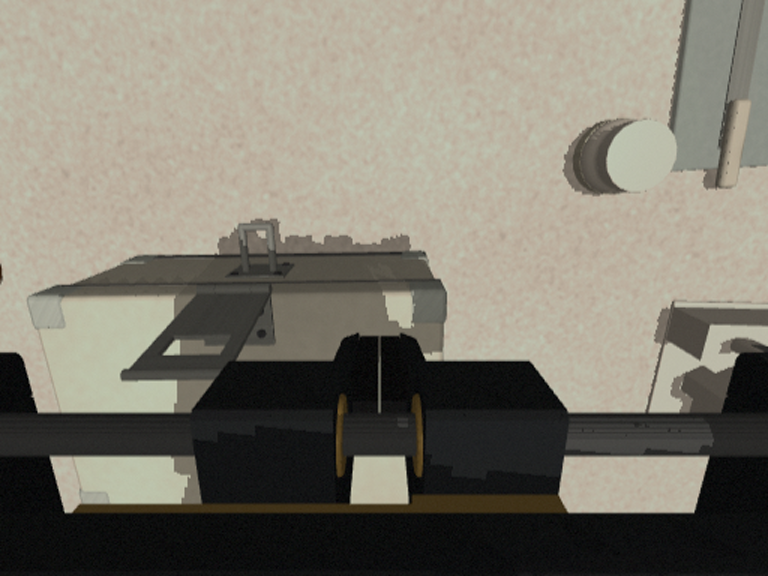

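```bash
python3 - <<'E'
from h import *
c={k:v for k,v in np.load("cam_w1.npz").items()}
im=c["image"][135:215,120:220,::-1]
cv2.imwrite("pics/w1c.png",cv2.resize(im,None,fx=7,fy=7,interpolation=cv2.INTER_CUBIC))
im=c["image"][160:260,10:310,::-1]
cv2.imwrite("pics/w1d.png",cv2.resize(im,None,fx=2.6,fy=2.6,interpolation=cv2.INTER_CUBIC))
E
```

```text
(no output)
```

View pics/w1c.png

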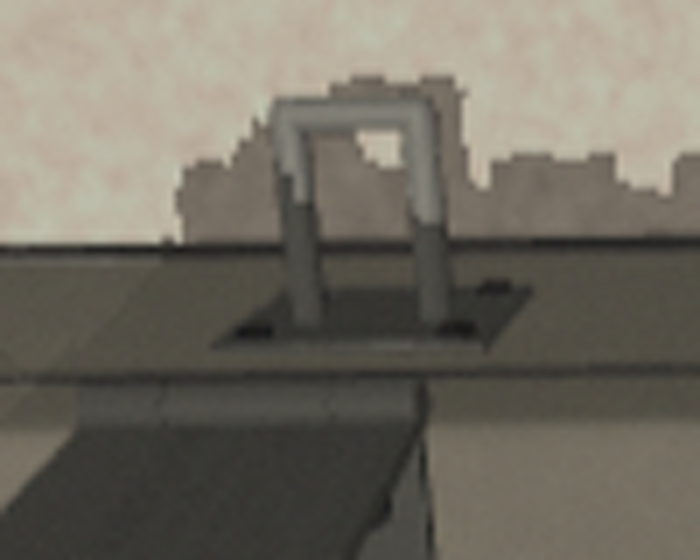

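View pics/w1d.png

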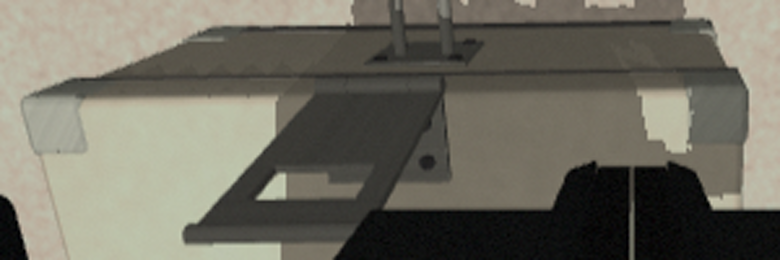

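```bash
python3 - <<'E'
from h import *
c={k:v for k,v in np.load("cam_w1.npz").items()}
bar=onz(c,(120+354/7,135+113/7),.075); hg=onz(c,(120+250/7,135+400/7),.137)
barL=onz(c,(120+272/7,135+113/7),.075);barR=onz(c,(120+436/7,135+113/7),.075)
base=onz(c,(120+368/7,135+325/7),.075)
print("bar",bar,"w",np.linalg.norm(barL-barR),"base",base,"hinge",hg)
kl=onz(c,(120+75/7,135+400/7),.137);kr=onz(c,(120+425/7,135+400/7),.137);print("knuckle w",np.linalg.norm(kl-kr))
l=onz(c,(19.2,198.5),.135);r=onz(c,(297.3,192.7),.135)
print(l,r,np.linalg.norm(l-r),np.degrees(np.arctan2(-(l-r)[0],(l-r)[1])), (l+r)/2)
d=bar-base;print(np.linalg.norm(d),np.degrees(np.arctan2(d[1],d[0])))
for a in (8.2,):
  a=np.radians(a);x=np.array([np.cos(a),np.sin(a),0]);
  print("loop from bar",bar-.012*x,"from hinge",hg+.021*x)
E
```

```text
bar [0.61049002 0.1734992  0.075     ] w 0.027611417560292173 base [0.57386683 0.16898133 0.075     ] hinge [0.57926027 0.16869964 0.137     ]
knuckle w 0.04968741770955521
[0.55248337 0.30532369 0.135     ] [0.59790467 0.02884265 0.135     ] 0.28018718196288767 9.329421721007742 [0.57519402 0.16708317 0.135     ]
0.03690080251948153 7.032516608742797
loop from bar [0.59861271 0.17178765 0.075     ] from hinge [0.60004557 0.17169485 0.137     ]
```

Emit:
arm_command(
  steps="0 34 0 0 0;0 33 0 0 0;0 0 0 -35 0; 0 0 30 -30 0; 0 0 30 -30 0",
)

```text
clock: 2.8
ee_pos: [0.5203, 0.1592, 0.193]
tcp_rot: [[-0.99, 0.005, 0.14], [-0.14, 0.0, -0.99], [-0.005, -1.0, 0.0]]
force: [1.1, -0.3, 0.3]
finger_gap: 0.0004
```

Emit:
arm_command(
  steps="0 0 20 0 0;0 0 0 0 0;0 0 0 0 0; 0 0 0 0 0; 0 0 0 0 0",
)

```text
clock: 3.22
ee_pos: [0.5211, 0.1583, 0.1735]
tcp_rot: [[-0.99, 0.003, 0.141], [-0.141, 0.0, -0.99], [-0.003, -1.0, 0.0]]
force: [-0.6, -0.3, -0.7]
finger_gap: 0.0004
```

Emit:
arm_command(
  steps="0 -20 2 0 0;0 -18 0 0 0;0 -12 0 0 0; 0 -12 0 0 0; 0 -10 0 0 0",
)

```text
clock: 3.63
ee_pos: [0.5923, 0.1687, 0.1708]
tcp_rot: [[-0.99, 0.001, 0.141], [-0.141, -0.0, -0.99], [-0.001, -1.0, 0.0]]
force: [-1.8, -0.2, -0.4]
finger_gap: 0.0007
```

```bash
python3 - <<'E'
from h import *
c=grab("scene","s5")
cv2.imwrite("pics/s5b.png",cv2.resize(c["image"][90:230,190:350,::-1],None,fx=4.5,fy=4,interpolation=cv2.INTER_CUBIC))
print(ctrl.state()["ee_pos"],ctrl.state()["force"])
E
```

```text
[0.59365151 0.16873042 0.17075371] [-1.13806111  0.00890076  0.66988287]
```

View pics/s5b.png

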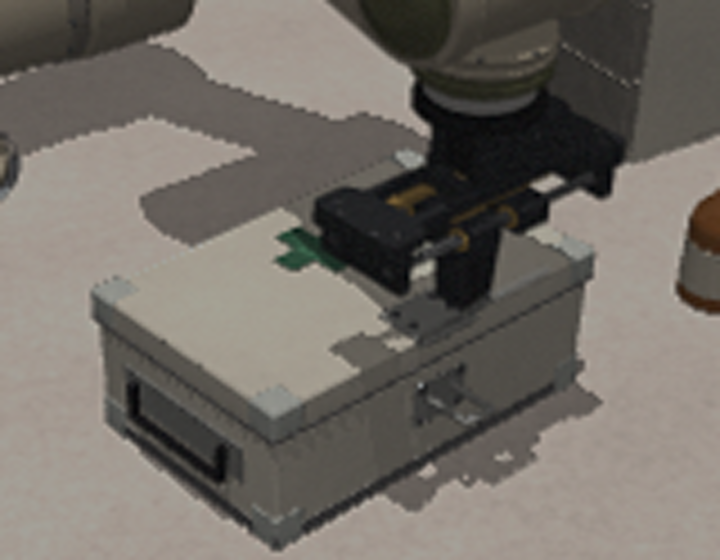

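```bash
python3 - <<'E'
from h import *
c=grab("wrist","w2")
c=grab("side","d2")
cv2.imwrite("pics/d2b.png",cv2.resize(c["image"][140:290,210:360,::-1],None,fx=4,fy=4,interpolation=cv2.INTER_CUBIC))
E
```

```text
(no output)
```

View pics/w2.png

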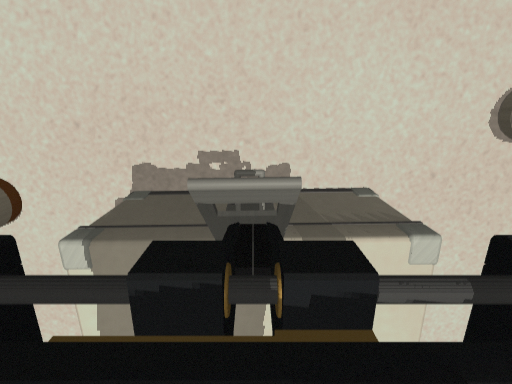

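View pics/d2b.png

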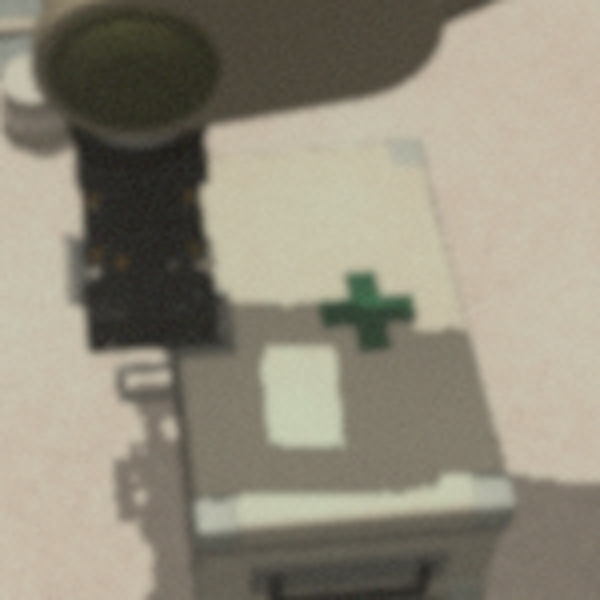

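Emit:
arm_command(
  steps="0 -6 4 0 0;0 -5 8 0 0;0 -4 10 0 0; 0 -2 8 0 0; 0 -4 6 0 0",
)

```text
clock: 4.2
ee_pos: [0.6119, 0.1723, 0.1323]
tcp_rot: [[-0.99, -0.002, 0.142], [-0.142, -0.0, -0.99], [0.002, -1.0, -0.0]]
force: [-1.0, -0.1, 2.8]
finger_gap: 0.0004
```

```bash
python3 - <<'E'
from h import *
c=grab("wrist","w3")
c=grab("scene","s6")
cv2.imwrite("pics/s6b.png",cv2.resize(c["image"][90:230,190:350,::-1],None,fx=4.5,fy=4,interpolation=cv2.INTER_CUBIC))
print(ctrl.state()["ee_pos"],ctrl.state()["force"])
E
```

```text
[0.61205175 0.17236754 0.13207074] [-0.83228336  0.09818801 -0.73344394]
```

View pics/w3.png

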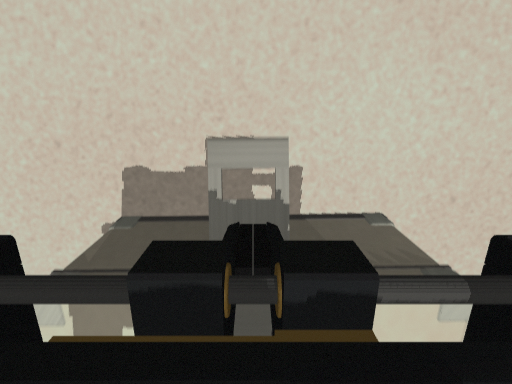

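View pics/s6b.png

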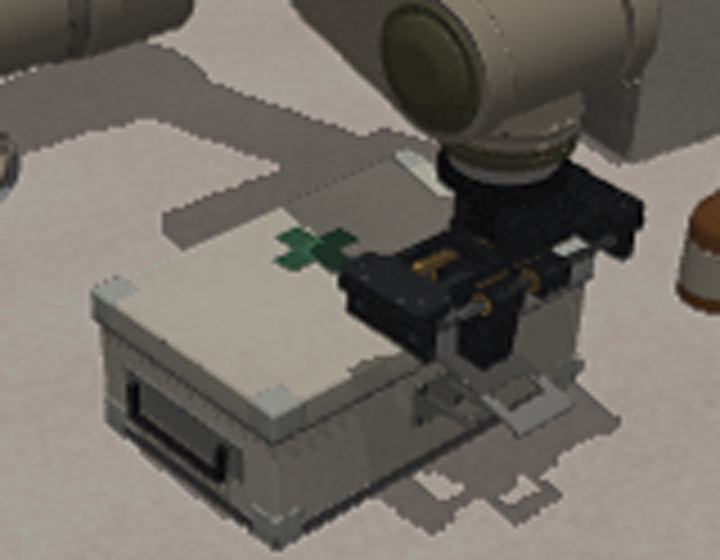

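Emit:
arm_command(
  steps="0 -6 5 0 0;0 -5 6 0 0;0 2 8 0 0; 0 4 6 0 0; 0 5 5 0 0",
)

```text
clock: 4.72
ee_pos: [0.6118, 0.1722, 0.1028]
tcp_rot: [[-0.99, -0.0, 0.142], [-0.142, -0.0, -0.99], [0.0, -1.0, 0.0]]
force: [1.5, -1.0, 1.2]
finger_gap: 0.0003
```

Emit:
arm_command(
  steps="0 5 3 0 0;0 5 2 0 0;0 4 0 0 0; 0 2 0 0 0; 0 0 0 0 0",
)

```text
clock: 5.13
ee_pos: [0.5959, 0.1701, 0.0991]
tcp_rot: [[-0.99, -0.0, 0.142], [-0.142, 0.0, -0.99], [0.0, -1.0, -0.0]]
force: [0.1, -0.4, 0.5]
finger_gap: 0.0008
```

```bash
python3 - <<'E'
from h import *
c=grab("wrist","w4")
c=grab("scene","s7")
cv2.imwrite("pics/s7b.png",cv2.resize(c["image"][90:230,190:350,::-1],None,fx=4.5,fy=4,interpolation=cv2.INTER_CUBIC))
print(ctrl.state()["ee_pos"],ctrl.state()["force"])
E
```

```text
[0.59614665 0.17014615 0.09905622] [-0.49055231 -0.89499139 -0.00298899]
```

View pics/w4.png

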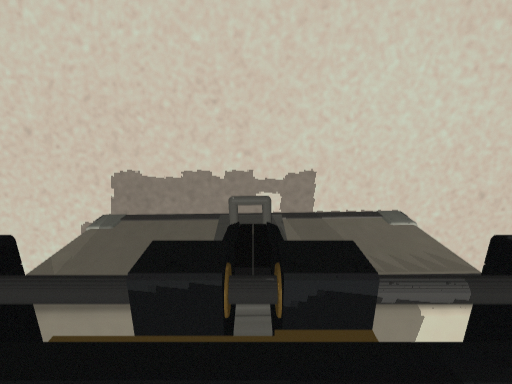

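View pics/s7b.png

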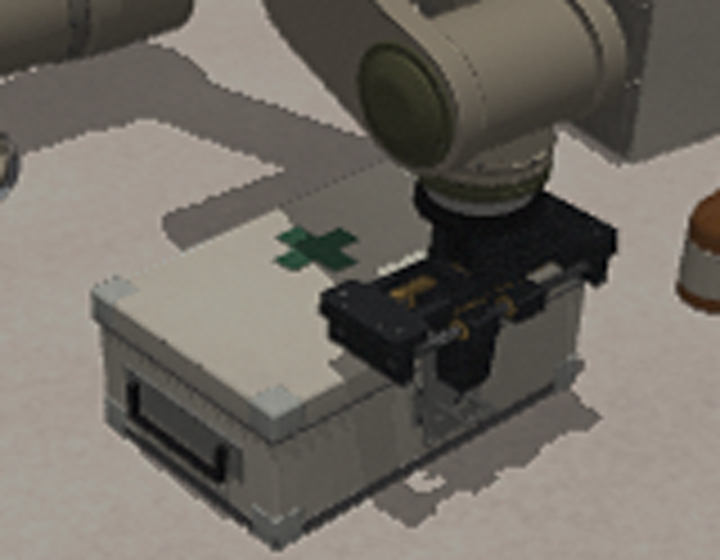

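Emit:
arm_command(
  steps="0 2 0 0 0;0 2 0 0 0;0 1 0 0 0; 0 0 0 0 0; 0 0 0 0 0",
)

```text
clock: 5.65
ee_pos: [0.593, 0.1696, 0.0993]
tcp_rot: [[-0.99, 0.004, 0.142], [-0.142, 0.001, -0.99], [-0.004, -1.0, -0.0]]
force: [8.7, 2.6, -3.2]
finger_gap: 0.0005
```

Emit:
arm_command(
  steps="0 1 0 0 0;0 1 0 0 0;0 0 0 0 0; 0 0 0 0 0; 0 0 0 0 0",
)

```text
clock: 6.07
ee_pos: [0.5929, 0.1696, 0.1002]
tcp_rot: [[-0.99, 0.01, 0.142], [-0.142, 0.002, -0.99], [-0.01, -1.0, -0.0]]
force: [15.5, 4.4, -2.2]
finger_gap: 0.0001
```

Emit:
arm_command(
  steps="0 -20 0 0 0;0 -10 -30 0 0;0 0 -35 0 0; 0 0 -35 40 0; 0 0 0 40 0",
)

```text
clock: 6.48
ee_pos: [0.6307, 0.1043, 0.1975]
tcp_rot: [[-0.989, 0.01, 0.147], [-0.147, 0.0, -0.989], [-0.01, -1.0, 0.001]]
force: [1.1, 0.2, 1.0]
finger_gap: 0.0002
```

```bash
python3 - <<'E'
from h import *
c=grab("wrist","w5")
cv2.imwrite("pics/w5b.png",cv2.resize(c["image"][110:270,30:230,::-1],None,fx=4,fy=3.7,interpolation=cv2.INTER_CUBIC))
c=grab("scene","s8")
cv2.imwrite("pics/s8b.png",cv2.resize(c["image"][90:230,190:350,::-1],None,fx=4.5,fy=4,interpolation=cv2.INTER_CUBIC))
print(ctrl.state()["ee_pos"],ctrl.state()["force"])
E
```

```text
[0.63010988 0.09838047 0.19241688] [-0.3787812  -0.06941121 -0.03839816]
```

View pics/w5b.png

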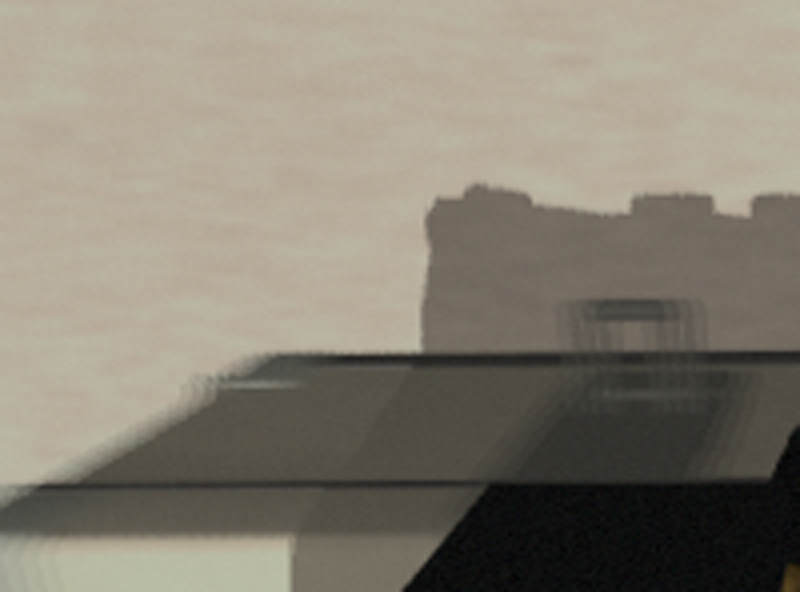

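View pics/s8b.png

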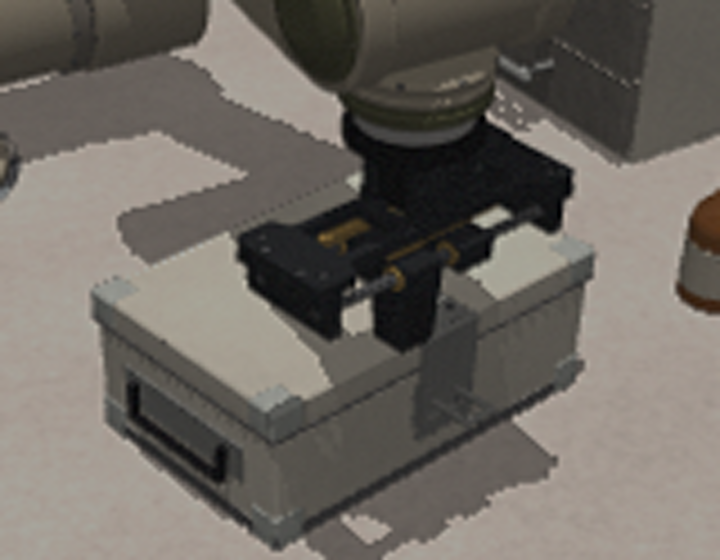

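Emit:
arm_command(
  steps="70 15 0 36 0;70 15 0 36 0;70 15 0 36 0; 70 15 2 36 0; 70 15 2 36 0",
)

```text
clock: 7.0
ee_pos: [0.5795, -0.0869, 0.1868]
tcp_rot: [[-0.99, -0.001, 0.143], [-0.143, 0.001, -0.99], [0.001, -1.0, -0.001]]
force: [0.4, -0.7, -0.5]
finger_gap: 0.0315
```

Emit:
arm_command(
  steps="70 15 2 36 0;70 15 3 36 0;70 15 3 36 0; 70 15 3 36 0; 70 15 3 36 0",
)

```text
clock: 7.42
ee_pos: [0.5311, -0.2759, 0.1727]
tcp_rot: [[-0.99, -0.001, 0.143], [-0.143, 0.001, -0.99], [0.001, -1.0, -0.001]]
force: [0.5, 0.5, -0.2]
finger_gap: 0.065
```

Emit:
arm_command(
  steps="70 13 2 28 0;70 0 0 0 0;70 0 0 0 0; 70 0 0 0 0; 70 0 0 0 0",
)

```text
clock: 7.83
ee_pos: [0.5236, -0.3029, 0.1713]
tcp_rot: [[-0.99, -0.0, 0.144], [-0.144, 0.001, -0.99], [0.0, -1.0, -0.001]]
force: [0.2, 0.2, 0.1]
finger_gap: 0.07
```

```bash
python3 - <<'E'
from h import *
c=grab("wrist","w6")
cv2.imwrite("pics/w6b.png",cv2.resize(c["image"][:,:,::-1],(768,576),interpolation=cv2.INTER_CUBIC))
print(ctrl.state()["ee_pos"],ctrl.state()["force"])
h=cv2.cvtColor(c["image"],cv2.COLOR_RGB2HSV)
red=((h[...,0]<8)|(h[...,0]>172))&(h[...,1]>150)&(h[...,2]>50)
print(blob(red))
E
```

```text
[ 0.52366948 -0.30296268  0.17135397] [ 0.37043317  0.77006241 -0.34771869]
[(np.int32(524), [276.29, 145.28], [264, 132, 26, 27])]
```

View pics/w6b.png

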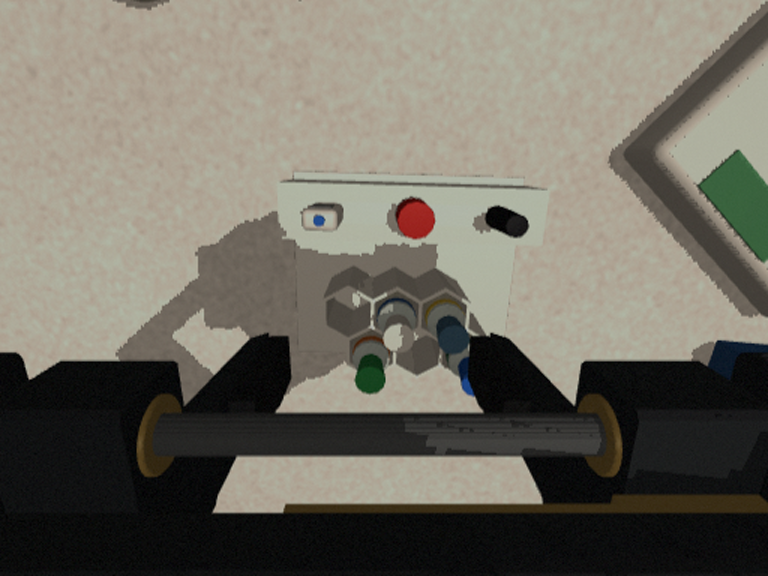

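```bash
python3 - <<'E'
from h import *
c={k:v for k,v in np.load("cam_w6.npz").items()}
h=cv2.cvtColor(c["image"],cv2.COLOR_RGB2HSV)
br=((h[...,0]<8)|(h[...,0]>172))&(h[...,1]>150)
print(np.median(h[br][:,2]))
for v in (50,120,150):
    m=br&(h[...,2]>v); print(v,blob(m)[:1])
cn=max(cv2.findContours((br&(h[...,2]>50)).astype(np.uint8),0,2)[0],key=cv2.contourArea); print(cv2.minEnclosingCircle(cn))
P=onz(c,(276.3,145.0),.081);print("knob",P, "width",26*(np.linalg.norm(P-c["T"][:3,3])/273.8))
l=onz(c,(278/1.5,182/1.5),.052);r=onz(c,(547/1.5,190/1.5),.052)
d=l-r;print(l,r,np.linalg.norm(d),"yaw",np.degrees(np.arctan2(-d[0],d[1])))
a=np.arctan2(-d[0],d[1]);print("pin by strip",(l+r)/2-.024*np.array([np.cos(a),np.sin(a),0]))
R=ctrl.state()["tcp_rot"];print("tool shift",np.array(R).T@(P-ctrl.state()["ee_pos"])*1e3, "toolyaw",np.degrees(np.arctan2(-R[0][2]*-1,-R[1][2])))
E
```

```text
155.0
50 [(np.int32(524), [276.29, 145.28], [264, 132, 26, 27])]
120 [(np.int32(460), [277.1, 146.44], [265, 135, 25, 24])]
150 [(np.int32(428), [277.26, 146.4], [266, 135, 24, 24])]
((276.1385498046875, 145.41566467285156), 13.4639892578125)
knob [ 0.56885412 -0.31706359  0.081     ] width 0.02271679230337845
[ 0.57512457 -0.23152093  0.052     ] [ 0.59466119 -0.39994973  0.052     ] 0.16955806617411856 yaw 6.616361734426139
pin by strip [ 0.56105272 -0.31850063  0.052     ]
tool shift [-42.6840203   90.34512822  20.49777318] toolyaw 8.29018530188062
```

Emit:
arm_command(
  steps="36 -21 0 11 0;36 -20 0 10 0;36 0 30 0 0; 36 0 30 0 0; 36 0 0 0 0",
)

```text
clock: 8.3
ee_pos: [0.5654, -0.3166, 0.1058]
tcp_rot: [[-0.99, -0.008, 0.144], [-0.144, 0.006, -0.99], [0.007, -1.0, -0.008]]
force: [-0.4, 0.4, -1.1]
finger_gap: 0.039
```

Emit:
arm_command(
  steps="36 0 0 0 0;36 0 0 0 0;36 0 0 0 0; 36 0 0 0 0; 36 0 0 0 0",
)

```text
clock: 8.72
ee_pos: [0.567, -0.3196, 0.1126]
tcp_rot: [[-0.99, 0.002, 0.142], [-0.142, -0.001, -0.99], [-0.001, -1.0, 0.002]]
force: [0.0, 0.2, -0.3]
finger_gap: 0.0359
```

```bash
python3 - <<'E'
from h import *
c=grab("wrist","w7")
cv2.imwrite("pics/w7b.png",cv2.resize(c["image"][:,:,::-1],(768,576),interpolation=cv2.INTER_CUBIC))
print(ctrl.state()["ee_pos"],ctrl.state()["force"],ctrl.state()["finger_gap"])
h=cv2.cvtColor(c["image"],cv2.COLOR_RGB2HSV)
br=((h[...,0]<8)|(h[...,0]>172))&(h[...,1]>150)
R=np.array(ctrl.state()["tcp_rot"])
for v in (50,120,150):
    b=blob(br&(h[...,2]>v))[:1]; print(v,b)
    if b: print(R.T@(onz(c,b[0][1],.082)-ctrl.state()["ee_pos"])*1e3)
E
```

```text
[ 0.56694018 -0.31960653  0.11229211] [ 0.25256393 -0.61821766  0.1907161 ] 0.03552655479502914
50 [(np.int32(953), [250.02, 211.15], [235, 191, 31, 40])]
[-5.03614319 30.29553271 -1.56770752]
120 [(np.int32(53), [254.36, 222.26], [251, 216, 8, 14])]
[ 3.23773569 30.29047332  1.440825  ]
150 [(np.int32(31), [254.13, 221.13], [252, 217, 5, 10])]
[ 2.38699092 30.29116272  1.27882352]
```

View pics/w7b.png

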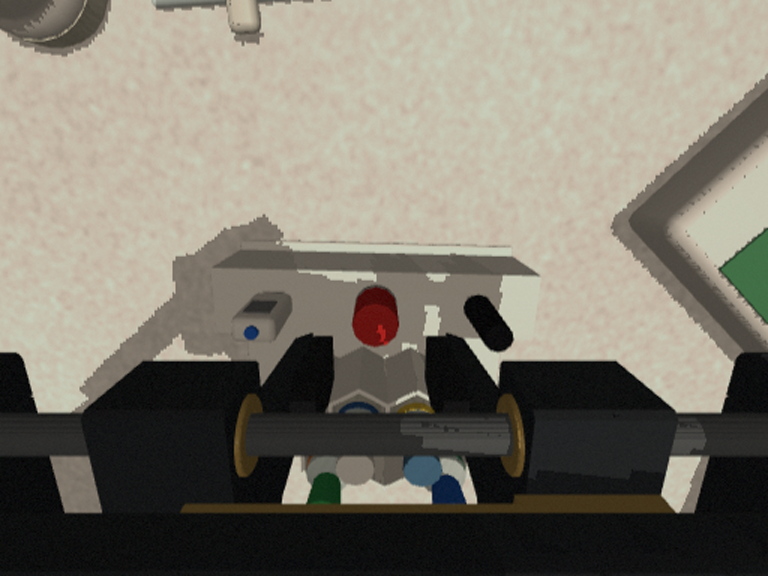

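```bash
python3 - <<'E'
from h import *
c={k:v for k,v in np.load("cam_w7.npz").items()}
s=ctrl.state();R=np.array(s["tcp_rot"])
for uv in((250.5,216),(250.5,217.5)): print(R.T@(onz(c,uv,.082)-s["ee_pos"])*1e3, onz(c,uv,.082))
E
```

```text
[-1.44970063 30.29221408 -1.24389932] [ 0.56823397 -0.31819904  0.082     ]
[-0.33279922 30.29106225 -1.24611846] [ 0.56712812 -0.31835573  0.082     ]
```

Emit:
arm_command(
  steps="32 -1 15 -1 0;32 0 15 0 0;32 0 12 0 0; 32 0 8 0 0; 32 0 5 0 0",
)

```text
clock: 9.18
ee_pos: [0.5674, -0.3182, 0.0556]
tcp_rot: [[-0.99, -0.001, 0.142], [-0.142, 0.001, -0.99], [0.001, -1.0, -0.001]]
force: [0.5, -0.6, 0.1]
finger_gap: 0.0318
```

Emit:
arm_command(
  steps="32 0 0 0 0;32 0 0 0 0;10 0 0 0 0; 10 0 0 0 0; 10 0 0 0 0",
  squeeze=25,
)

```text
clock: 9.6
ee_pos: [0.5679, -0.3185, 0.057]
tcp_rot: [[-0.99, 0.001, 0.142], [-0.142, -0.001, -0.99], [-0.001, -1.0, 0.001]]
force: [-0.3, 0.2, 3.0]
finger_gap: 0.0202
```

Emit:
arm_command(
  steps="10 0 0 0 0;10 0 0 0 0;10 0 0 0 0; 10 0 0 0 0; 10 0 0 0 0",
)

```text
clock: 10.02
ee_pos: [0.5679, -0.3185, 0.057]
tcp_rot: [[-0.99, 0.001, 0.142], [-0.142, -0.001, -0.99], [-0.001, -1.0, 0.001]]
force: [-0.5, -0.3, 6.4]
finger_gap: 0.0202
```

```bash
python3 - <<'E'
from h import *
c=grab("wrist","w8")
cv2.imwrite("pics/w8b.png",cv2.resize(c["image"][170:300,150:360,::-1],None,fx=3.6,fy=3.6,interpolation=cv2.INTER_CUBIC))
c=grab("scene","s9")
cv2.imwrite("pics/s9b.png",cv2.resize(c["image"][170:310,50:210,::-1],None,fx=4.5,fy=4,interpolation=cv2.INTER_CUBIC))
E
```

```text
(no output)
```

View pics/w8b.png

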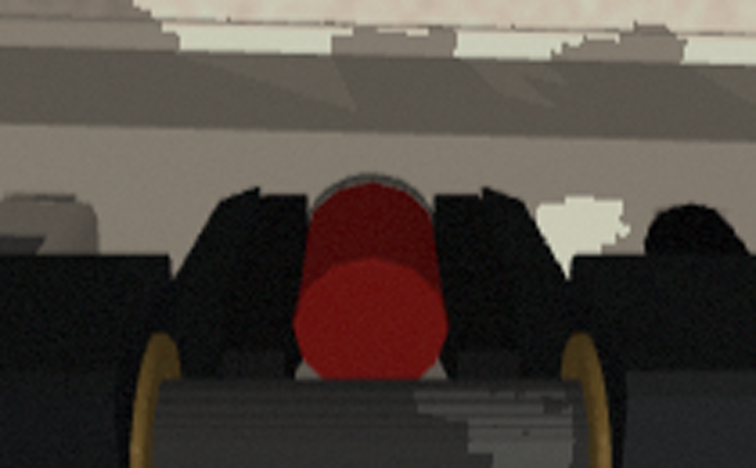

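View pics/s9b.png

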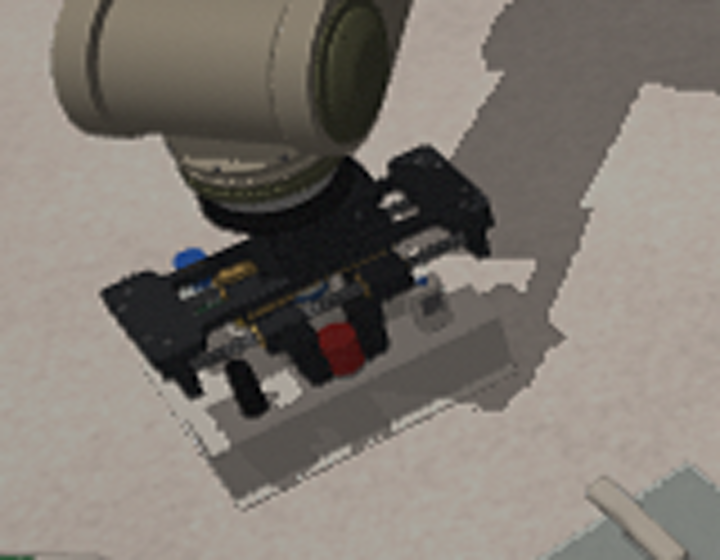

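Emit:
arm_command(
  steps="10 0 -8 0 0;10 0 -14 0 0;10 0 -20 0 0; 10 0 -30 0 0; 10 0 -35 0 0",
)

```text
clock: 10.53
ee_pos: [0.5668, -0.3177, 0.1631]
tcp_rot: [[-0.99, -0.003, 0.142], [-0.142, 0.003, -0.99], [0.003, -1.0, -0.003]]
force: [1.0, -0.7, -0.1]
finger_gap: 0.0201
```

Emit:
arm_command(
  steps="10 0 -25 0 0;10 0 -23 0 0;10 0 0 0 0; 10 0 0 0 0; 10 0 0 0 0",
)

```text
clock: 10.95
ee_pos: [0.5671, -0.3179, 0.2098]
tcp_rot: [[-0.99, -0.002, 0.142], [-0.142, 0.002, -0.99], [0.002, -1.0, -0.002]]
force: [-1.1, 0.4, -1.0]
finger_gap: 0.0199
```

```bash
python3 - <<'E'
from h import *
c=grab("wrist","w9")
cv2.imwrite("pics/w9b.png",cv2.resize(c["image"][100:300,130:380,::-1],None,fx=3,fy=2.9,interpolation=cv2.INTER_CUBIC))
c=grab("scene","s10")
cv2.imwrite("pics/s10b.png",cv2.resize(c["image"][150:310,30:210,::-1],None,fx=4.2,fy=3.6,interpolation=cv2.INTER_CUBIC))
s=ctrl.state();print(s["ee_pos"],s["finger_gap"],s["force"])
E
```

```text
[ 0.56715618 -0.31796711  0.20944934] 0.020444431090745407 [ 0.32770279 -0.06294924 -0.24466024]
```

View pics/w9b.png

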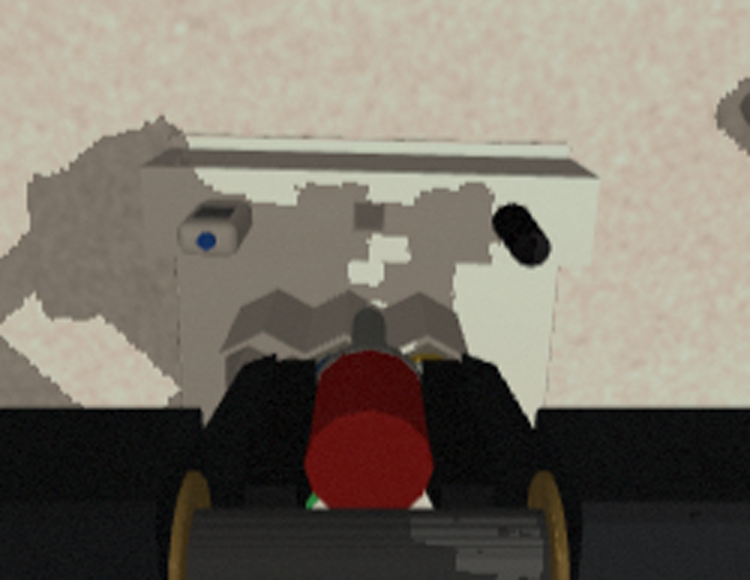

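View pics/s10b.png

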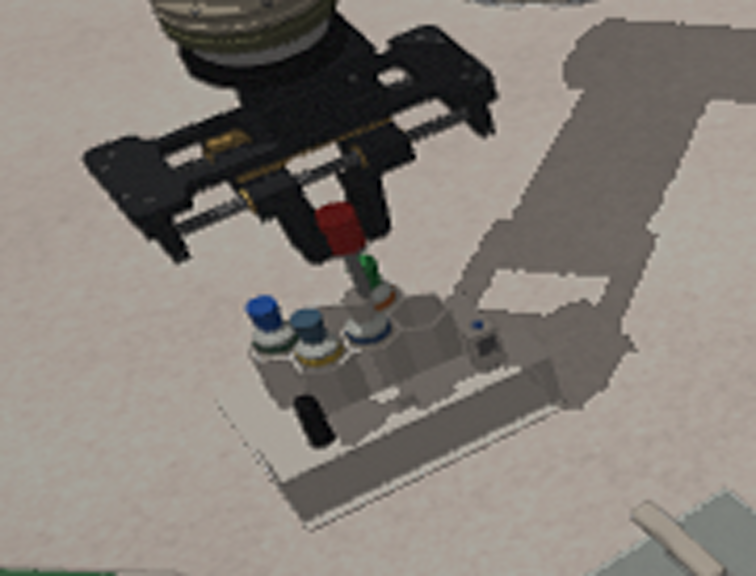

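```bash
python3 - <<'E'
from h import *
c={k:v for k,v in np.load("cam_w9.npz").items()}
T_tc=np.linalg.inv(np.vstack([np.c_[np.array(ctrl.state()["tcp_rot"]),ctrl.state()["ee_pos"]],[0,0,0,1]]))@c["T"]
def ontooly(uv,y):
    d=T_tc[:3,:3]@np.linalg.inv(c["K"])@[uv[0],uv[1],1]; o=T_tc[:3,3]; return (o+d*(y-o[1])/d[1])*1e3
print("tip",ontooly((130+370/3,100+308/2.9),.051),"far edge of tip")
print("knob top",ontooly((130+369/3,100+462/2.9),-.025))
print("knob bottom front edge",ontooly((130+370/3,100+352/2.9),.005))
print("hole",onz(c,(253,174.5),.052))
s=ctrl.state();R=np.array(s["tcp_rot"]);print("move to loop",R.T@(np.array([.5995,.1716,.21])-s["ee_pos"])*1e3)
E
```

```text
tip [-1.0206025  51.          0.73906953] far edge of tip
knob top [ -0.30422344 -25.           0.30328903]
knob bottom front edge [-8.03848301  5.          0.57056887]
hole [ 0.56769833 -0.31824164  0.052     ]
move to loop [-1.01690469e+02  4.02907555e-01 -4.79980482e+02]
```

Emit:
arm_command(
  steps="10 -8 0 -38 0;10 -8 0 -38 0;10 -8 0 -38 0; 10 -8 0 -38 0; 10 -8 0 -38 0",
)

```text
clock: 11.47
ee_pos: [0.5796, -0.1227, 0.2101]
tcp_rot: [[-0.99, -0.002, 0.142], [-0.142, 0.001, -0.99], [0.002, -1.0, -0.001]]
force: [0.7, -0.7, 0.2]
finger_gap: 0.0199
```

Emit:
arm_command(
  steps="10 -8 0 -38 0;10 -8 0 -38 0;10 -8 0 -38 0; 10 -8 0 -38 0; 10 -8 0 -38 0",
)

```text
clock: 11.88
ee_pos: [0.5922, 0.0711, 0.2101]
tcp_rot: [[-0.99, -0.002, 0.142], [-0.142, 0.0, -0.99], [0.002, -1.0, -0.0]]
force: [0.9, -0.0, -0.3]
finger_gap: 0.0202
```

Emit:
arm_command(
  steps="10 -11 0 -38 0;10 -10 0 -37 0;10 0 0 -25 0; 10 0 0 0 0; 10 0 0 0 0",
)

```text
clock: 12.3
ee_pos: [0.5987, 0.1722, 0.21]
tcp_rot: [[-0.989, -0.002, 0.145], [-0.145, -0.0, -0.989], [0.002, -1.0, 0.0]]
force: [0.3, -0.2, -0.3]
finger_gap: 0.0203
```

Emit:
arm_command(
  steps="10 0 0 0 0;10 0 0 0 0;10 0 0 0 0; 10 0 0 0 0; 10 0 0 0 0",
)

```text
clock: 12.72
ee_pos: [0.5994, 0.1705, 0.2113]
tcp_rot: [[-0.99, 0.0, 0.141], [-0.141, -0.0, -0.99], [-0.0, -1.0, 0.0]]
force: [-1.0, 0.4, -0.3]
finger_gap: 0.0202
```

```bash
python3 - <<'E'
from h import *
c=grab("wrist","w10")
cv2.imwrite("pics/w10b.png",cv2.resize(c["image"][100:300,130:380,::-1],None,fx=3,fy=3,interpolation=cv2.INTER_CUBIC))
s=ctrl.state();print(s["ee_pos"],s["finger_gap"],s["force"]);print(np.round(s["tcp_rot"],4))
E
```

```text
[0.59936602 0.17061891 0.21130215] 0.020398583381045905 [-0.39534319 -0.48774853 -0.12868218]
[[-0.9899  0.      0.1415]
 [-0.1415  0.     -0.9899]
 [-0.     -1.     -0.    ]]
```

View pics/w10b.png

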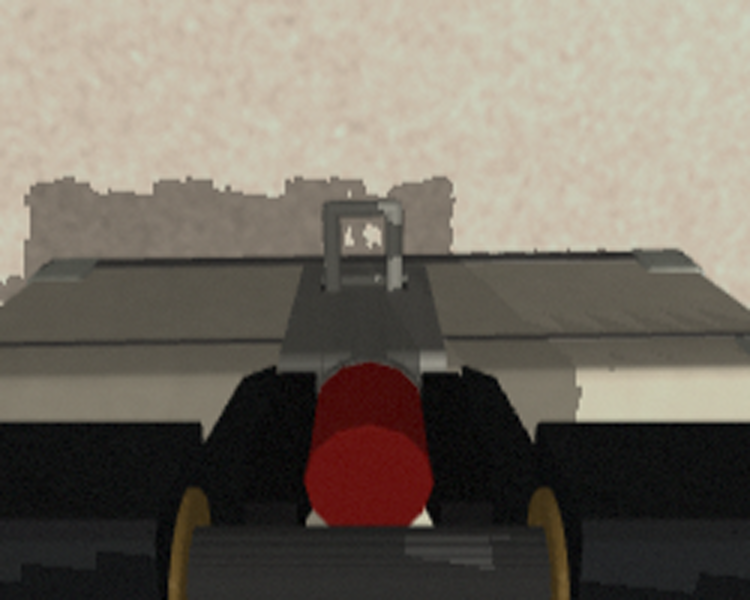

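```bash
python3 - <<'E'
from h import *
c={k:v for k,v in np.load("cam_w10.npz").items()}
s=ctrl.state();R=np.array(s["tcp_rot"])
P=onz(c,(130+363.5/3,100+210.5/3),.076);l=onz(c,(130+323/3,100+210/3),.076);r=onz(c,(130+404/3,100+210/3),.076)
x=np.array([.989,.146,0]);print("bar",P,np.linalg.norm(l-r));L=P-.012*x;print("loop",L,"tool",R.T@(L-s["ee_pos"])*1e3)
E
python3 - <<'E'
import cv2
a=cv2.imread("pics/w10.png")[180:235,220:290]
cv2.imwrite("pics/w10c.png",cv2.resize(cv2.convertScaleAbs(a,alpha=2.2),None,fx=10,fy=10,interpolation=cv2.INTER_CUBIC))
E
```

```text
bar [0.60989466 0.17326813 0.076     ] 0.028352199676789022
loop [0.59802666 0.17151613 0.076     ] tool [  1.20212074 135.30213898  -1.07541504]
```

View pics/w10c.png

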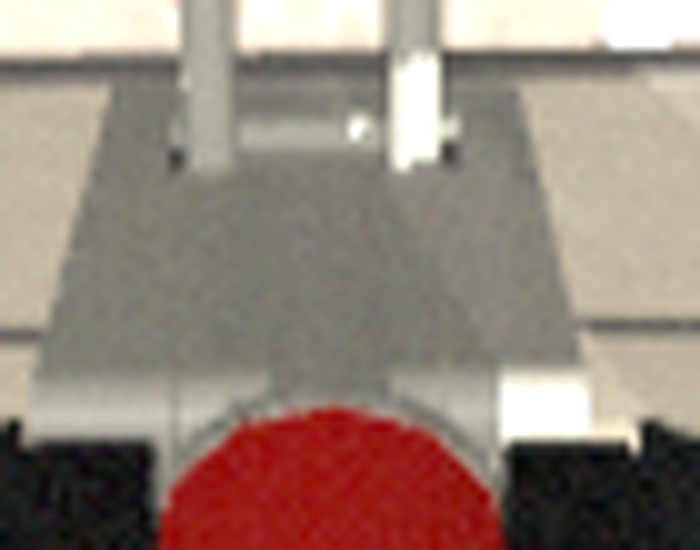

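Emit:
arm_command(
  steps="10 1 20 -2 0;10 0 20 0 0;10 0 18 0 0; 10 0 12 0 0; 10 0 0 0 0",
)

```text
clock: 13.18
ee_pos: [0.5969, 0.1727, 0.1387]
tcp_rot: [[-0.99, -0.005, 0.142], [-0.142, -0.0, -0.99], [0.005, -1.0, -0.0]]
force: [0.7, 0.4, -0.5]
finger_gap: 0.0203
```

Emit:
arm_command(
  steps="10 0 0 0 0;10 0 0 0 0;10 0 0 0 0; 10 0 0 0 0; 10 0 0 0 0",
)

```text
clock: 13.6
ee_pos: [0.5982, 0.173, 0.1419]
tcp_rot: [[-0.99, 0.001, 0.142], [-0.142, 0.0, -0.99], [-0.001, -1.0, 0.0]]
force: [0.2, -0.8, -0.5]
finger_gap: 0.0202
```

```bash
python3 - <<'E'
from h import *
c=grab("wrist","w11")
s=ctrl.state();print(s["ee_pos"],s["finger_gap"],s["force"])
a=c["image"][150:240,200:310,::-1]
cv2.imwrite("pics/w11c.png",cv2.resize(cv2.convertScaleAbs(a,alpha=1.8),None,fx=7,fy=6.5,interpolation=cv2.INTER_CUBIC))
c=grab("scene","s11")
cv2.imwrite("pics/s11b.png",cv2.resize(c["image"][130:220,240:340,::-1],None,fx=6.5,fy=6.5,interpolation=cv2.INTER_CUBIC))
E
```

```text
[0.59813622 0.17301639 0.1417785 ] 0.020175042672339424 [ 0.59563507 -0.59044884 -0.48688107]
```

View pics/w11c.png

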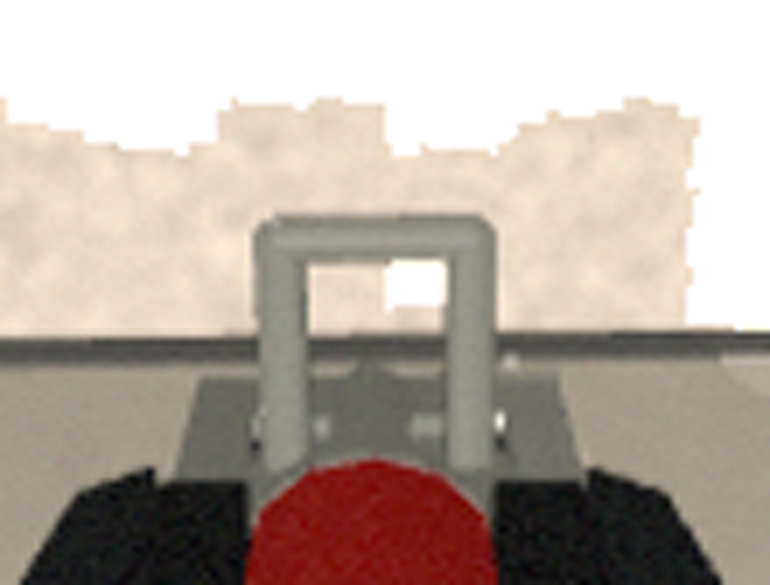

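View pics/s11b.png

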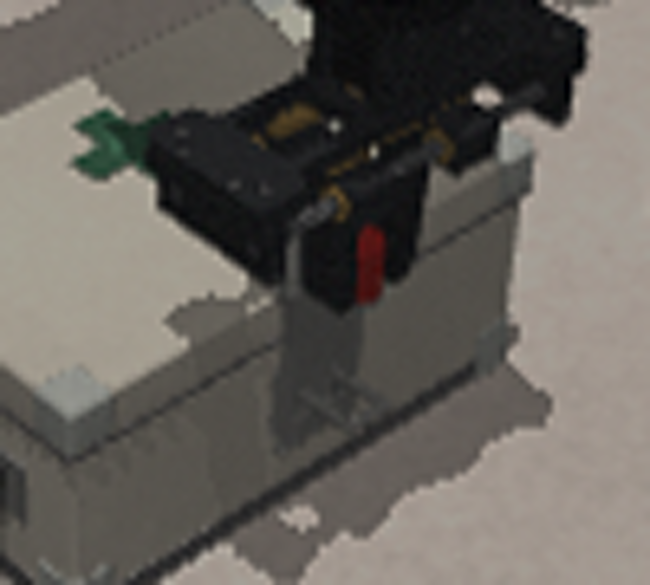

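```bash
python3 - <<'E'
from h import *
c={k:v for k,v in np.load("cam_w11.npz").items()}
s=ctrl.state();R=np.array(s["tcp_rot"])
P=onz(c,(200+376/7,150+237/6.5),.076);t=onz(c,(200+372/7,150+366/6.5),.091)
l=onz(c,(200+255/7,150+237/6.5),.076);r=onz(c,(200+497/7,150+237/6.5),.076)
L=P-.012*np.array([.989,.146,0])
print(np.linalg.norm(l-r),"loop-TCP",R.T@(L-s["ee_pos"])*1e3,"tip(far edge)-TCP",R.T@(t-s["ee_pos"])*1e3,L)
E
```

```text
0.027841315976723294 loop-TCP [-0.7725771  65.6105336   1.12565111] tip(far edge)-TCP [-1.23899997 50.61077979  0.5923248 ] [0.59904549 0.17202566 0.076     ]
```

Emit:
arm_command(
  steps="10 -1 5 0.5 0;10 0 8 0 0;10 0 8 0 0; 10 0 8 0 0; 10 0 6 0 0",
)

```text
clock: 14.12
ee_pos: [0.5986, 0.1726, 0.1047]
tcp_rot: [[-0.99, -0.002, 0.142], [-0.142, -0.0, -0.99], [0.002, -1.0, -0.0]]
force: [-0.8, -0.2, -1.1]
finger_gap: 0.0205
```

Emit:
arm_command(
  steps="10 0 5 0 0;10 0 5 0 0;10 0 4 0 0; 10 0 3 0 0; 10 0 0 0 0",
)

```text
clock: 14.53
ee_pos: [0.5989, 0.1726, 0.0886]
tcp_rot: [[-0.99, -0.001, 0.142], [-0.142, -0.0, -0.99], [0.001, -1.0, -0.0]]
force: [-0.1, -0.5, -1.1]
finger_gap: 0.0202
```

Emit:
arm_command(
  steps="10 0 2 0 0;10 0 1 0 0;10 0 1 0 0; 10 0 0 0 0; 10 0 0 0 0",
)

```text
clock: 14.95
ee_pos: [0.5991, 0.1727, 0.0854]
tcp_rot: [[-0.99, 0.0, 0.142], [-0.142, 0.0, -0.99], [-0.0, -1.0, -0.0]]
force: [0.2, -0.7, -1.5]
finger_gap: 0.02
```

Emit:
arm_command(
  steps="10 0 1 0 0;10 0 0 0 0;10 0 1 0 0; 10 0 0 0 0; 10 0 0 0 0",
)

```text
clock: 15.37
ee_pos: [0.599, 0.1727, 0.0832]
tcp_rot: [[-0.99, -0.0, 0.142], [-0.142, 0.0, -0.99], [0.0, -1.0, -0.0]]
force: [-0.4, 0.4, -0.9]
finger_gap: 0.0204
```

```bash
python3 - <<'E'
from h import *
c=grab("wrist","w12")
s=ctrl.state();print(s["ee_pos"],s["finger_gap"],s["force"])
a=c["image"][150:260,190:320,::-1]
cv2.imwrite("pics/w12c.png",cv2.resize(cv2.convertScaleAbs(a,alpha=1.8),None,fx=6,fy=5.4,interpolation=cv2.INTER_CUBIC))
c=grab("scene","s12")
cv2.imwrite("pics/s12b.png",cv2.resize(c["image"][130:220,240:340,::-1],None,fx=6.5,fy=6.5,interpolation=cv2.INTER_CUBIC))
E
```

```text
[0.59904068 0.17268156 0.08325672] 0.02047016156297112 [0.14391735 0.65209613 1.05252639]
```

View pics/w12c.png

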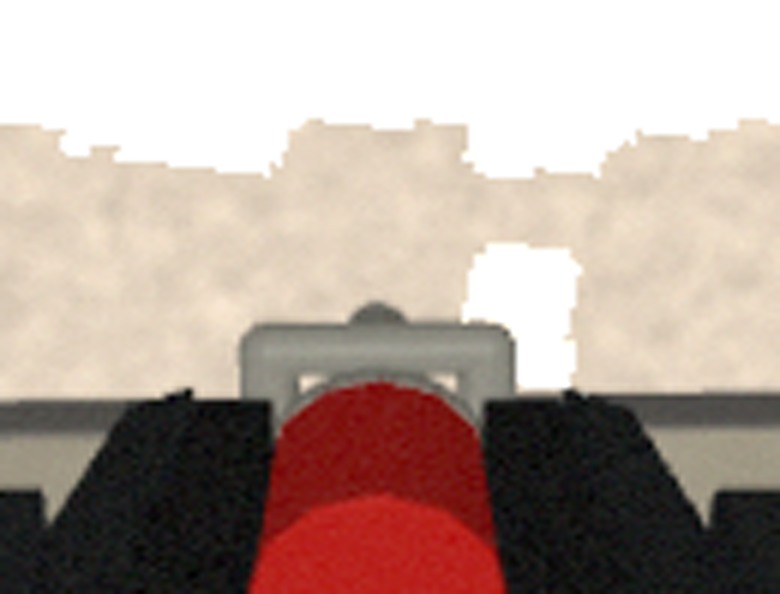

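View pics/s12b.png

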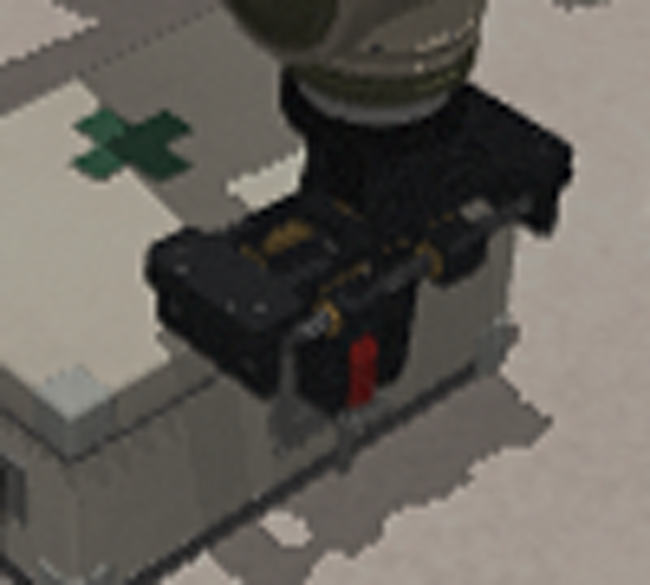

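Emit:
arm_command(
  steps="10 0 1 0 0;10 0 0 0 0;24 0 0 0 0; 32 0 0 0 0; 40 0 0 0 0",
)

```text
clock: 15.88
ee_pos: [0.599, 0.1727, 0.0821]
tcp_rot: [[-0.99, -0.0, 0.142], [-0.142, -0.0, -0.99], [0.0, -1.0, 0.0]]
force: [0.2, 0.4, 0.8]
finger_gap: 0.0353
```

Emit:
arm_command(
  steps="44 0 0 0 0;44 0 0 0 0;44 0 0 0 0; 44 0 -8 0 0; 44 0 -12 0 0",
)

```text
clock: 16.3
ee_pos: [0.5986, 0.1726, 0.1019]
tcp_rot: [[-0.99, -0.002, 0.142], [-0.142, -0.0, -0.99], [0.002, -1.0, -0.0]]
force: [-0.2, 0.3, -0.8]
finger_gap: 0.0439
```

Emit:
arm_command(
  steps="44 0 -25 0 0;44 0 -30 0 0;44 0 -30 0 0; 44 0 0 0 0; 44 0 0 0 0",
)

```text
clock: 16.72
ee_pos: [0.5996, 0.1727, 0.1894]
tcp_rot: [[-0.99, 0.004, 0.142], [-0.142, 0.0, -0.99], [-0.004, -1.0, 0.0]]
force: [0.6, -0.4, -1.1]
finger_gap: 0.0439
```

```bash
python3 - <<'E'
from h import *
c=grab("wrist","w13")
s=ctrl.state();print(s["ee_pos"],s["finger_gap"],s["force"])
a=c["image"][110:270,150:350,::-1]
cv2.imwrite("pics/w13c.png",cv2.resize(a,None,fx=4,fy=3.7,interpolation=cv2.INTER_CUBIC))
E
```

```text
[0.59891215 0.17262677 0.18761027] 0.04413745045433046 [-0.43469846 -0.38853079  0.36842101]
```

View pics/w13c.png

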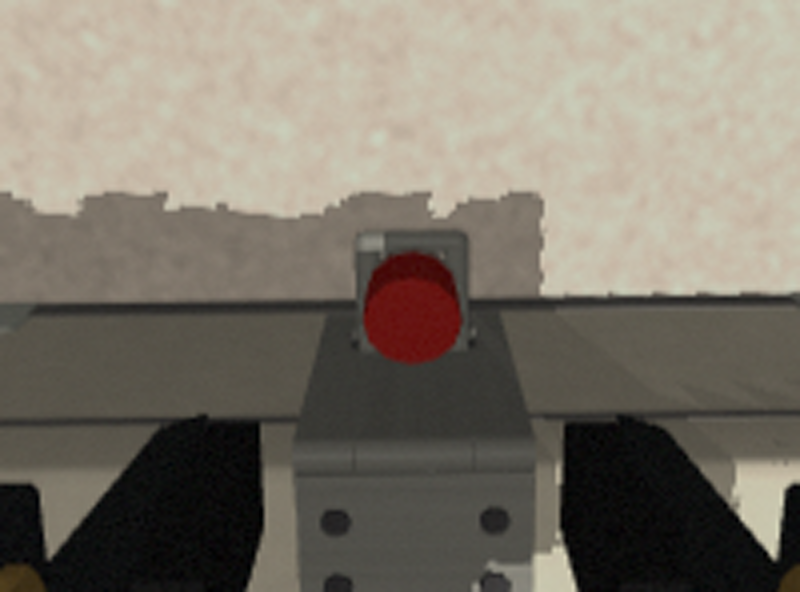

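Emit:
arm_command(
  steps="44 0 -20 0 0;44 20 -20 0 0;44 35 -10 0 0; 44 35 0 0 0; 44 25 0 0 0",
)

```text
clock: 17.18
ee_pos: [0.4825, 0.1561, 0.2365]
tcp_rot: [[-0.99, -0.002, 0.143], [-0.143, -0.0, -0.99], [0.002, -1.0, -0.0]]
force: [1.1, -0.1, 0.3]
finger_gap: 0.0439
```

```bash
python3 - <<'E'
from h import *
c=grab("scene","s13")
cv2.imwrite("pics/s13b.png",cv2.resize(c["image"][120:230,200:340,::-1],None,fx=5,fy=5,interpolation=cv2.INTER_CUBIC))
h=cv2.cvtColor(c["image"],cv2.COLOR_RGB2HSV)
red=((h[...,0]<8)|(h[...,0]>172))&(h[...,1]>130)&(h[...,2]>40)
print("scene red",blob(red)[:2])
L=np.array([.5988,.1718,0])
for z in(.078,.093,.108): print(z,proj(c,L+[0,0,z]))
d=grab("side","d13")
h=cv2.cvtColor(d["image"],cv2.COLOR_RGB2HSV)
red2=((h[...,0]<8)|(h[...,0]>172))&(h[...,1]>100)&(h[...,2]>40)
print("side red",[b for b in blob(red2) if b[1][1]>150])
for z in(.078,.093,.108): print(z,proj(d,L+[0,0,z]))
cv2.imwrite("pics/d13b.png",cv2.resize(d["image"][80:300,200:350,::-1],None,fx=4,fy=2.7,interpolation=cv2.INTER_CUBIC))
E
```

```text
scene red [(np.int32(80), [293.5, 186.26], [290, 181, 8, 12])]
0.078 [292.5806307  190.81823275]
0.093 [292.88477554 186.92142724]
0.108 [293.19419971 182.95698131]
side red [(np.int32(67), [244.0, 230.64], [241, 226, 7, 11])]
0.078 [244.2509415 234.7444294]
0.093 [244.08569647 231.58894443]
0.108 [243.91638715 228.35584879]
```

View pics/s13b.png

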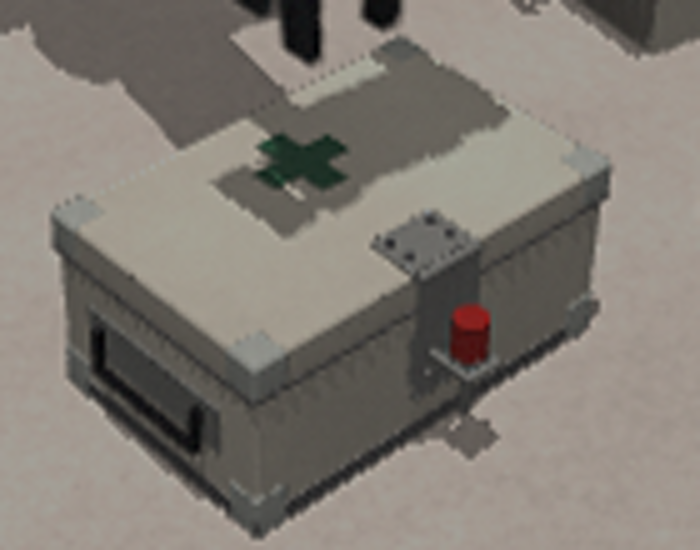

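View pics/s13.png

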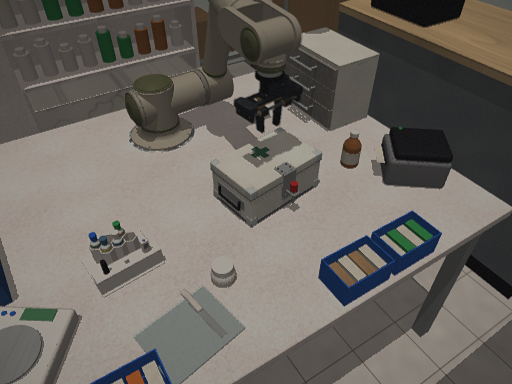

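Emit:
arm_command(
  steps="44 0 0 0 0;44 0 0 0 0;44 0 0 0 0; 44 0 0 0 0; 44 0 0 0 0",
)

```text
clock: 17.7
ee_pos: [0.4857, 0.1563, 0.2368]
tcp_rot: [[-0.99, -0.001, 0.142], [-0.142, -0.0, -0.99], [0.001, -1.0, -0.0]]
force: [-0.0, 0.2, 0.3]
finger_gap: 0.0438
```

```bash
python3 -c "
from cell import ctrl
print(ctrl.state()['force'],ctrl.state()['ee_pos']);print(ctrl.job_done())"
```

```text
[-0.02238008  0.18292154  0.2877492 ] [0.48572911 0.15629069 0.23676942]
the job is handed in; nothing more can be done
None
```

I swung the hasp forward and down with the closed fingers and pressed it shut at about 16 N. Then I lifted the red-knobbed pin out of the middle strip hole, lowered it through the staple's loop in front of the hasp, released it and backed off. The job was handed in at about 17.7 s.

**Last checks**
- **Hasp and lid:** the scene and wrist pictures show the hasp flat over the staple and the lid shut.
- **Pin:** the knob sits on the staple. Its position in both fixed cameras matches the height expected for a seated pin to within 1–2 pixels.
- **Other things:** the tubes, thermometer, marker, jar and amber bottle look unmoved.
- **Robot:** it is clear of everything, with the force reading near zero.

**Disagreements**
- The strip's outer edge put the pin about 6 mm away from where the knob itself measured. I took this to be a small flange at the organiser's base and used the knob, and the grasp held.
- The fingers read a 20 mm opening on the 22 mm knob, but the pin did not slip.

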